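# Load a two-tier culture carrier for the incubator

### The arm

A 6-joint arm with a two-finger parallel gripper is mounted at the origin on the work surface. World frame = base frame: x ahead of the robot, y to its left, z up, the work surface at z = 0. Lengths are in m, angles in rad, forces in N, time in s.
With the tool pointing down it reaches from about 0.3 to 0.875 m from the base axis. Payload 4.2 kg.
Tool frame: the origin (TCP) lies between the finger pads; the fingertips stand env.tip_extent ahead of it and the grasp point (between the pads) lies 6 mm ahead of it (env.tip_extent is the distance from the TCP to the fingertips, in m); z points along the fingers, y is the line along which they close (so a half turn about z gives the same grasp; the last joint's range is limited). The gripper opens to 85 mm and grips with 20 to 120 N. Pads are 22 mm wide; open, the fingers measure 114 mm over their backs; the gripper's body (76 mm by 85 mm) begins 54 mm behind the grasp point. The pads swing forward as they close: fully open they stand 13 mm farther back than shut.
Start: joints at [1.206, 0.32, 1.565, -0, 1.257, -0.02], TCP at [0.194, 0.541, 0.256] pointing down, gripper open.
Joint ranges: [-3.11, 3.11], [-0.84, 2.01], [0.21, 2.61], [-1.34, 4.49], [0.05, 2.63], [-2.56, 2.56]. Speed limits (rad/s): [2.57, 2.57, 3.14, 3.14, 3.14, 3.14].

### API

Orientations are given as a unit quaternion [w, x, y, z].
In Python, from workcell import env gives the robot as it stands. The module is installed in compiled form; this text tells all that it offers.
- The arm moves only by the tool jog_arm, never from a script. Its argument "increments" is a list of rows, each a list of 2 entries, a list of its own where there are three numbers: the shift along the tool's x, y, z as a fraction of full scale, then the turn about the tool's z as a fraction of full scale. In form: [[[x, y, z], yaw], ...]. A call has 1 to 8 rows; each row is the pose to reach, as a shift and turn from the pose commanded when the call began, along the tool's axes at that moment, turning the shorter way round; what a row does not reach only later rows make up. Full scale, the value 1, is 0.5 m for a shift and 180 degrees for a turn. A row lasts 1/12 s, in which the tool goes at most 41.7 mm and 7.16 degrees, less where a joint would pass 70% of its speed; a pose out of reach is approached as far as the arm can. A call with a number of a shift or a turn outside -1 to 1 is refused whole. A call with a gripper value outside its range is refused whole. "hand" is the opening, from -1 (shut) to 1 (fully open), set as the call begins (left out, the last holds). The fingers move at their own pace and stop on an object; "newtons" is the grip in N (left out, the last holds). Time passes only in rows, so rows that repeat a pose let the fingers close. It gives the time, the measured TCP pose, the force, the opening and the grip force at its end, in the units of the state.
- env.observe(): the state, without advancing time (a new reading comes with each control period).
- env.read_camera(name): name is "side" or "top"; returns a dict with "frame" (480x640x3 uint8, red, green, blue), "z_map" (480x640 float32, m along the optical axis (not along the pixel's ray), 0 where there is no reading), "mtx" (3x3 intrinsics, pixels), "R" (3x3) and "t" (3): a world point X has camera coordinates R X + t. Camera axes: x right, y down, z forward; pixel columns grow to the right and rows downward; lengths in m; the calibration is good to about 2 mm. A picture is of the moment at which its call begins.
- env.job_done(): hands the job in; it is judged then, once.
The state is a dict: "time_s": time; "joints": joint angles; "joint_velocities": joint speeds; "effort": joint torques, N m; "tool_pos": TCP position; "tool_rot": TCP orientation; "force": force on the tool from outside, world axes, zero at the start; "torque": the same for the moment, N m; "opening": opening from 0.0 (shut) to 1.0 (fully open); "finger_force": force on a finger pad.
Only numpy, scipy, OpenCV 4.12 (cv2) and the standard library are available. Lean on these libraries where they do the work, as an engineer would, in place of code of your own. Each camera call takes 0.05 s, during which the arm holds its last target. There are 200 camera calls.

### The job

Load the two-tier carrier for the incubator: on the lower tier put the large dish in the middle of the bay nearest the robot, the small dish in the middle of the farthest bay, and the chamber slide crosswise in the middle bay between them. Then set the upper tier on top with its four posts fully home in the corner sockets of the lower tier, and last lay the flask flat and crosswise on the upper deck, in the middle of the half behind the handle (the half farther from the robot). Keep all the culture ware level while you carry it, and do not disturb the tally counter, timer, bottle and marker on the bench.

Things in the scene. Friction and masses are not known exactly. Their poses are not given: they have to be found in the camera images.
- lower_tier: Fixed tray 260 (x, away from robot +-12 deg) x 150 mm; origin: centre of underside, on bench. Deck top at z=18; ribs 4 high at x=+-42.5 part it into bays with middles x=-85 (near), 0, +85, y=0; rails 6 high. Corner blocks 26 square, tops at z=32, at x=+-118, y=+-62, with upright round sockets 13 wide, 3 mm chamfer, floor at z=14. Stands left or right.
- upper_tier: Loose deck 260 (x, away from robot +-12 deg) x 150 mm on 4 posts 10 thick, round feet, at x=+-118, y=+-62; 0.45 kg. Origin: centre, at the feet's lowest. Deck top z=92, rim 4 high, corner collars 10 high. Handle across the middle: bar along y from -36 to 36, 10 thick in x, z=122 to 134. Home: origin 14 mm above the lower tier's, aligned with it. Rear half's middle: x=+66, y=0.
- large_dish: Closed round culture dish, 55 mm wide and 16 mm high, pale frosted plastic, about 35 g. Origin: centre of its underside.
- small_dish: Closed round culture dish, 38 mm wide and 13 mm high, pale frosted plastic, about 18 g. Origin: centre of its underside.
- chamber_slide: Glass slide 76 (x) x 26 (y) x 2 mm carrying a closed block of wells 60 long, 23 wide (lid 25), 15 high overall, its middle at x=-6 mm; about 25 g. Origin: centre of the slide's underside. Crosswise: its x along the tier's y, either way round.
- flask: Flat pale plastic culture flask lying down, 92 (x) x 51 (y) x 25 mm high, about 60 g. Origin: centre of underside, half-way along. The 51 mm wide box-shaped body spans x=-46 to +12 mm (grip its middle, x=-17); narrower neck and white screw cap point to +x. Crosswise: its x along the tier's y, either way round.
- tally_counter: Bystander: round steel hand counter, 40 mm wide, 32 mm high, standing among the ware. Origin: centre of its underside.
- timer: Bystander: white square timer, 62 x 62 x 18 mm. Origin: centre of its underside.
- amber_bottle: Bystander: amber bottle, 60 mm wide, 118 mm high, white cap. Origin: centre of its underside.
- marker: Bystander: grey marker pen with a blue cap lying on the bench among the ware, 118 mm long (x), 12 mm thick. Origin: centre of its underside.
Things that resemble listed ones, but are neither listed nor needed, are in the scene too. Leave any brown look-alike of the large_dish alone. What is shaped like the flask but blue is not meant.

How it is judged:
By the outcome, as a careful person would: the job done as asked, in the order asked, and still so for the second after the job is handed in, with the robot touching nothing.
It also fails if it takes over 131 s, if anything falls off the work surface, if the arm or the gripper's body presses on something with over 40 N, if the wrist force passes 120 N, or if a joint passes its speed limit or range.

## Working session

There is one attempt and no reset: what is moved stays moved. The work goes in short steps, Python scripts to look and compute and a tool call to move; the robot and the scene stay as the last step left them, time stands still between calls to the robot, and variables do not carry over. Pictures are saved under pics/ and viewed, at most 14 in all, crops included, and the job is handed in when it is done.

Besides the shell and the picture viewer there is one more tool, called after "Emit:" in YAML: its name, and indented under it one key for each argument. jog_arm: Moves the arm, as the interface text tells. Shift numbers are shares of 0.5 m and turn numbers shares of 180 degrees, none past 1 either way. Its arguments: {"type":"object","properties":{"increments":{"type":"array","items":{"type":"array"}},"hand":{"type":"number"},"newtons":{"type":"number"}},"required":["increments"]}

```bash
mkdir -p pics
cat > h.py <<'E'
import numpy as np, cv2
from workcell import env
def cam(name,fn=None):
    c=env.read_camera(name); np.savez('/tmp/%s.npz'%name,**c)
    if fn: cv2.imwrite('pics/'+fn,c['frame'][:,:,::-1])
    return c
def world(c):
    z=c['z_map'];v,u=np.mgrid[:480,:640]
    K=c['mtx'];P=np.stack([(u-K[0,2])/K[0,0]*z,(v-K[1,2])/K[1,1]*z,z],-1)
    return (P-c['t'])@c['R']
def onplane(c,u,v,h):
    K=c['mtx'];d=c['R'].T@np.array([(u-K[0,2])/K[0,0],(v-K[1,2])/K[1,1],1]);o=-c['R'].T@c['t']
    return o+d*(h-o[2])/d[2]
E
python3 - <<'E'
from h import *
a=cam('top','top0.png');b=cam('side','side0.png')
s=env.observe();print(s['time_s'],s['tool_pos'],s['tool_rot'],s['opening'],env.tip_extent)
print(-a['R'].T@a['t'],a['R'],a['mtx']);print(-b['R'].T@b['t'])
E
```

```text
0.1 [0.19420208 0.54081276 0.25556449] [-1.61768714e-04  1.71548392e-01  9.85175365e-01 -7.89807464e-04] 0.9984233039358585 0.025
[ 0.36336154 -0.01000936  0.98527675] [[ 0.06534038 -0.997862    0.0014338 ]
 [-0.97771589 -0.06430835 -0.19984015]
 [ 0.19950509  0.01165578 -0.97982746]] [[444.08571518   0.         328.61450506]
 [  0.         444.08571518 238.47965008]
 [  0.           0.           1.        ]]
[0.28945276 0.68163958 0.57785602]
```

View pics/top0.png

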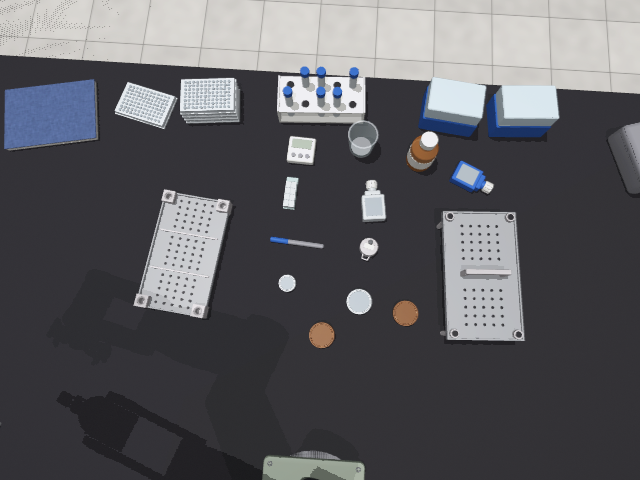

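View pics/side0.png

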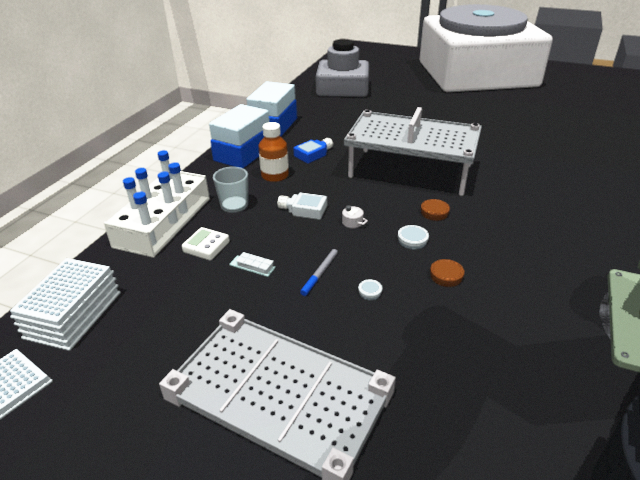

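The top view shows the lower tier at left (~185,255) and the upper tier at right (~483,275). Between them are the small dish (287,283), large dish (359,301), slide (290,193), flask (373,205, cap pointing up), marker (297,242) and counter (369,247). Next I'll enlarge for precise readings.

Run:
```python
from h import *
im=cv2.imread('pics/top0.png')
def crop(u0,v0,w,h,k,fn): cv2.imwrite('pics/'+fn,cv2.resize(im[v0:v0+h,u0:u0+w],None,fx=k,fy=k,interpolation=cv2.INTER_CUBIC))
crop(265,170,133,150,4,'c1.png'); crop(125,180,120,145,4,'c2.png'); crop(430,200,105,148,4,'c3.png')
c=np.load('/tmp/top.npz');W=world(c);Wz=W[:,:,2]
for n,(u,v) in dict(small=(287,283),large=(359,301),cnt=(369,247),deck=(185,255),udeck=(483,290),bar=(485,272),flask=(373,210),slide=(291,195),bench=(330,270)).items(): print(n,W[v,u].round(4))
# height masks
from scipy import ndimage as N
for n,(u0,v0,u1,v1),lo in [('small',(270,268,305,298),.005),('large',(340,285,380,320),.006),('slide',(275,170,305,213),.008),('flask',(355,190,392,226),.012),('ltier',(130,185,235,325),.022),('utier',(435,205,528,345),.085),('bar',(435,205,528,345),.115),('marker',(265,230,330,255),.005),('cnt',(355,230,384,265),.008)]:
    S=W[v0:v1,u0:u1].reshape(-1,3);S=S[(S[:,2]>lo)&(S[:,2]<.2)]
    r=cv2.minAreaRect((S[:,:2]*1000).astype(np.float32));print(n,len(S),S.mean(0).round(4),np.median(S[:,2]).round(4),np.round(r[0],1),np.round(r[1],1),round(r[2],1))
```

```text
small [0.4561 0.086  0.0124]
large [ 0.4272 -0.0733  0.0146]
cnt [ 0.5454 -0.0883  0.0262]
deck [0.5028 0.3159 0.0157]
udeck [ 0.4605 -0.3159  0.0905]
bar [ 0.491  -0.3058  0.1317]
flask [ 0.6303 -0.0934  0.025 ]
slide [0.6565 0.0937 0.0134]
bench [ 0.4926 -0.0061 -0.0009]
small 234 [0.4563 0.0867 0.012 ] 0.0121 [456.6  86.9] [36.  36.1] 30.4
large 504 [ 0.4265 -0.0721  0.015 ] 0.0151 [423.6 -63. ] [53.5 73.3] 18.6
slide 282 [0.6587 0.0976 0.0146] 0.0146 [659.3  97.8] [25.2 60.2] 87.6
flask 668 [ 0.641  -0.0926  0.024 ] 0.0243 [644.8 -92.6] [71.  51.1] 7.6
ltier 1073 [0.5046 0.3189 0.0272] 0.0263 [507.7 317.4] [152.1 262.1] 83.5
utier 9714 [ 0.4891 -0.3119  0.093 ] 0.0916 [ 493.1 -312.2] [261.  152.3] 3.1
bar 274 [ 0.4919 -0.3089  0.1319] 0.1325 [ 492.7 -312. ] [10.4 88.3] 3.1
marker 268 [0.5486 0.0743 0.01  ] 0.0101 [549.6  78.8] [132.1  12.4] 86.0
cnt 282 [ 0.5449 -0.0865  0.0229] 0.0234 [543.7 -84.2] [37.6 47.5] 46.9
```

View pics/c1.png

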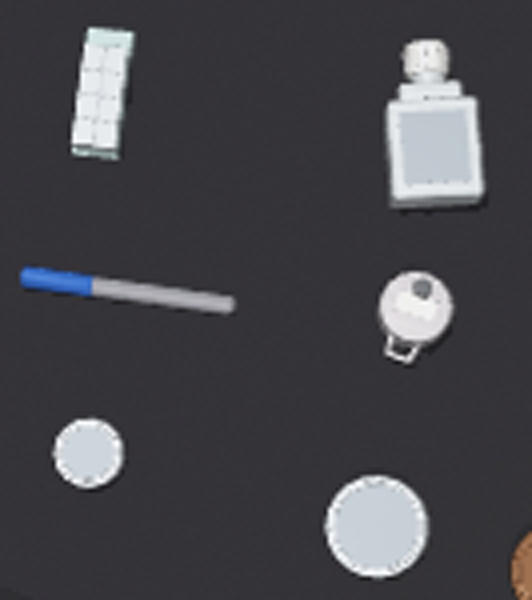

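View pics/c2.png

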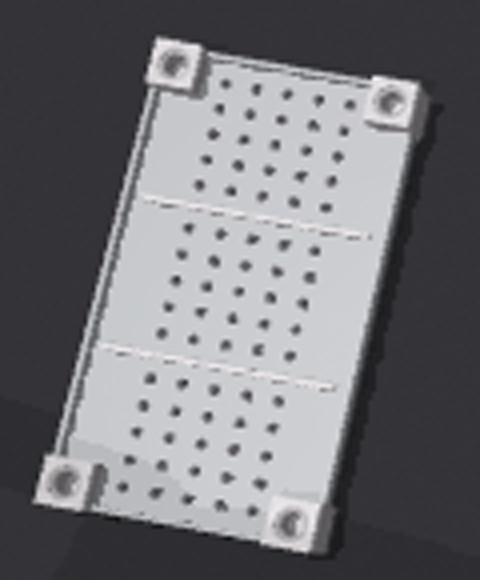

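View pics/c3.png

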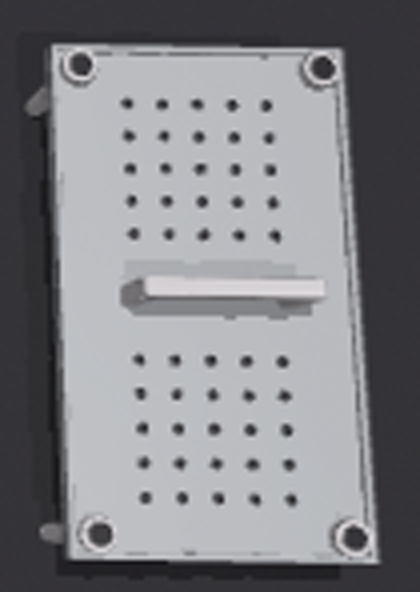

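The enlarged crops put the socket rims (c2) at (175,63), (391,102), (65,482) and (292,524), and the collars (c3) at (80,66), (320,68), (100,533) and (353,537). The slide's exposed glass end and the flask's cap both point away from the robot. I'll fit the rigid models to these.

Run:
```python
from h import *
from scipy.optimize import least_squares as ls
c=dict(np.load('/tmp/top.npz'))
def fit(n,pts,k,o,loc,h):
    P=np.array([onplane(c,u/k+o[0]-.375,v/k+o[1]-.375,h)[:2] for u,v in pts]);L=np.array(loc,float)
    def tf(p): C,S=np.cos(p[2]),np.sin(p[2]);return p[:2]+L@np.array([[C,S],[-S,C]])
    r=ls(lambda p:(tf(p)-P).ravel()*1000,[.5,0,0],x_scale=[.01,.01,.01]);print(n,r.x[:2].round(4),np.degrees(r.x[2]).round(2),r.fun.round(1))
L=[(.118,.062),(.118,-.062),(-.118,.062),(-.118,-.062)]
fit('lower',[(175,63),(391,102),(65,482),(292,524)],4,(125,180),L,.032)
fit('upper',[(80,66),(320,68),(100,533),(353,537)],4,(430,200),L,.102)
# shape masks by top-surface only
W=world(c)
for n,(u0,v0,u1,v1),lo,hi,h in [('bar',(435,205,528,345),.128,.14,.134),('small',(270,268,305,298),.009,.02,.013),('large',(340,285,374,320),.011,.02,.016),('slide',(275,170,305,213),.011,.02,.015),('flask',(355,190,392,226),.018,.03,.025),('brownL',(300,315,342,355),.011,.02,.016),('brownR',(385,295,425,330),.011,.02,.016),('bottle',(400,125,445,175),.03,.2,.1)]:
    v,u=np.nonzero((W[v0:v1,u0:u1,2]>lo)&(W[v0:v1,u0:u1,2]<hi));
    S=np.array([onplane(c,a+u0,b+v0,h)[:2] for a,b in zip(u,v)])*1000
    r=cv2.minAreaRect(S.astype(np.float32));print(n,S.mean(0).round(1),np.round(r[0],1),np.round(r[1],1),round(r[2],1))
# slide colour check, dish colour circles via thresholds
m=(c['frame'].min(2)>110).astype(np.uint8)
for n,(u0,v0,u1,v1),h in [('small',(270,268,305,298),.013),('large',(340,285,380,320),.016),('flaskbody',(355,194,392,226),.025),('slide',(275,170,305,213),.015)]:
    v,u=np.nonzero(m[v0:v1,u0:u1]);S=np.array([onplane(c,a+u0,b+v0,h)[:2] for a,b in zip(u,v)])*1000
    r=cv2.minAreaRect(S.astype(np.float32));print('col',n,S.mean(0).round(1),np.round(r[0],1),np.round(r[1],1),round(r[2],1))
```

```text
lower [0.5076 0.3167] -6.46 [-0.2  0.1  0.4 -0.3 -0.2  0.1 -0.1  0.1]
upper [ 0.4925 -0.3118] 3.01 [ 0.9  0.5  0.3 -0.4 -0.8  0.4 -0.4 -0.5]
bar [ 492.1 -310.7] [ 492.  -310.8] [ 9.7 88.5] 3.8
small [456.3  87.2] [456.1  87.1] [36.  35.3] 49.4
large [426.6 -72.2] [427.2 -72.1] [51.6 54.2] 3.7
slide [658.9  97.5] [659.1  97.6] [24.8 60.1] 87.6
flask [641.4 -92.9] [642.8 -92.7] [69. 51.] 6.8
brownL [350.7   3.8] [351.2   4.1] [52.1 51.3] 3.7
brownR [ 408.2 -173.1] [ 408.2 -173.4] [51.  52.2] 3.7
bottle [ 749.4 -188. ] [ 762.4 -192.2] [ 57.9 111.4] 70.7
col small [456.5  86.6] [456.1  87.1] [35.  37.3] 3.8
col large [426.8 -72.6] [427.2 -72.1] [51.6 54.3] 3.7
col flaskbody [638.5 -93.1] [638.3 -92.9] [60.5 51.9] 6.9
col slide [661.3  96.6] [661.3  96.6] [26.8 75.6] 87.5
```

```bash
cat >> h.py <<'E'
def chain(*T):
    """targets (x,y,z mm, phi deg of tool y); prints call entries relative to previous target"""
    s=env.observe();w,x,y,z=s['tool_rot'];p=np.array(s['tool_pos'])*1000
    f=np.degrees(np.arctan2(1-2*(x*x+z*z),2*(x*y-w*z)))
    print('now',p.round(1),round(f,2),'t',round(s['time_s'],2),'F',np.round(s['force'],1),'open',round(s['opening'],3),'ff',s['finger_force'])
    for t in T:
        q=np.array(t[:3],float);d=q-p;a=np.radians(f)
        ty=np.array([np.cos(a),np.sin(a),0]);tx=np.array([-np.sin(a),np.cos(a),0])
        v=np.array([d@tx,d@ty,-d[2]])/500;dy=(f-t[3]+180)%360-180
        n=max(np.linalg.norm(d)/41.7,abs(dy)/7.16)
        print(t,'->',v.round(4).tolist(),round(dy/180,4),'rows',round(n,1));p=q;f=t[3]
E
python3 - <<'E'
from h import *
chain((427,-72,150,10),(427,-72,40,10))
E
```

```text
now [194.2 540.8 255.6] 70.24 t 0.1 F [ 0.   0.1 -0.1] open 0.998 ff 0.0
(427, -72, 150, 10) -> [-0.8525, -0.9961, 0.2111] 0.3347 rows 15.9
(427, -72, 40, 10) -> [0.0, 0.0, 0.22] 0.0 rows 2.6
```

Emit:
jog_arm:
  increments:
    - [[-0.85,-0.996,0.211],0.335]
    - [[-0.85,-0.996,0.211],0.335]
    - [[-0.85,-0.996,0.211],0.335]
    - [[-0.85,-0.996,0.211],0.335]
    - [[-0.85,-0.996,0.211],0.335]
    - [[-0.85,-0.996,0.211],0.335]
    - [[-0.85,-0.996,0.211],0.335]
    - [[-0.85,-0.996,0.211],0.335]
  hand: 1
  newtons: 30

```text
time_s: 0.77
tool_pos: [0.3107, 0.2314, 0.2029]
tool_rot: [0.0, 0.625, 0.781, 0.0]
force: [1.7, -1.1, -0.2]
opening: 1.0
finger_force: 0.0
```

Run:
```python
from h import *
chain((427,-72,150,10),(427,-72,40,10))
```

```text
now [310.7 231.4 202.9] 12.65 t 0.77 F [ 1.7 -1.1 -0.2] open 1.0 ff 0.0
(427, -72, 150, 10) -> [-0.6431, 0.094, 0.1057] 0.0147 rows 7.9
(427, -72, 40, 10) -> [0.0, 0.0, 0.22] 0.0 rows 2.6
```

Emit:
jog_arm:
  increments:
    - [[-0.63,0.094,0.105],0.015]
    - [[-0.63,0.094,0.105],0.015]
    - [[-0.63,0.094,0.105],0.015]
    - [[-0.63,0.094,0.105],0.015]
    - [[-0.63,0.094,0.105],0.015]
    - [[-0.63,0.094,0.105],0.015]
    - [[-0.63,0.094,0.105],0.015]
    - [[-0.63,0.094,0.105],0.015]

```text
time_s: 1.43
tool_pos: [0.4277, -0.066, 0.1502]
tool_rot: [0.0, 0.642, 0.767, -0.0]
force: [1.2, -0.2, -1.2]
opening: 1.0
finger_force: 0.0
```

Run:
```python
from h import *
b=cam('side','side1.png');a=cam('top','top1.png');print(env.tip_extent)
chain((427,-72,40,10))
for n,c in(('s',b),('t',a)):
    W=world(c);s=np.array(env.observe()['tool_pos']);m=(np.abs(W[:,:,:2]-s[:2]).max(2)<.09)&(W[:,:,2]>.06)&(W[:,:,2]<.4)
    S=W[m];print(n,len(S),np.percentile(S[:,2],[0,1,2,5]) if len(S) else '')
```

```text
0.025
now [428.5 -66.7 149.9] 9.94 t 1.53 F [0.6 0.8 0.2] open 0.999 ff 0.0
(427, -72, 40, 10) -> [-0.01, -0.0048, 0.2199] -0.0003 rows 2.6
s 8412 [0.13970858 0.15232535 0.16060525 0.18480179]
t 523 [0.14190737 0.18132843 0.18424495 0.18869179]
```

View pics/side1.png

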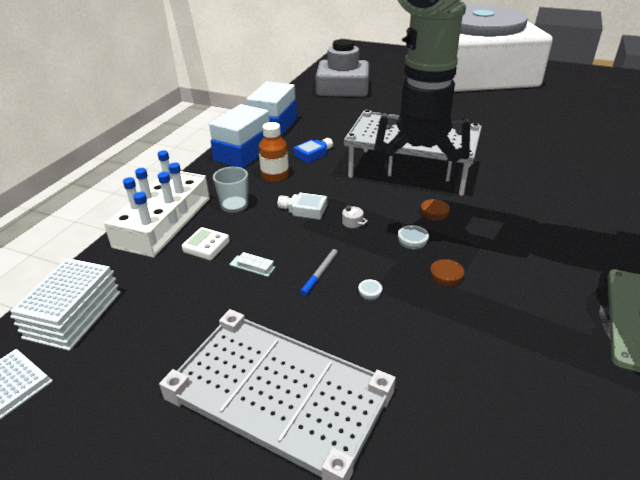

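The arm hangs over the large dish at (413,237) with its fingers open. The open tips are about 11 mm ahead of the TCP, so the 25 mm figure applies when shut. Now I'll pick up the large dish.

Emit:
jog_arm:
  increments:
    - [[-0.01,-0.005,0.1],0]
    - [[-0.01,-0.005,0.18],0]
    - [[-0.01,-0.005,0.23],0]
    - [[-0.01,-0.005,0.25],0]
    - [[-0.01,-0.005,0.252],0]
    - [[-0.01,-0.005,0.252],0]

```text
time_s: 2.03
tool_pos: [0.4252, -0.0679, 0.0244]
tool_rot: [-0.001, 0.641, 0.768, -0.0]
force: [0.2, 0.5, 0.1]
opening: 1.003
finger_force: 0.0
```

Emit:
jog_arm:
  increments:
    - [[0,0,0],0]
    - [[0,0,0],0]
    - [[0,0,0],0]
    - [[0,0,0],0]
    - [[0,0,0],0]
    - [[0,0,0],0]
    - [[0,0,0],0]
    - [[0,0,0],0]
  hand: -1
  newtons: 25

```text
time_s: 2.7
tool_pos: [0.4265, -0.0684, 0.0262]
tool_rot: [0.001, 0.641, 0.767, 0.001]
force: [-0.9, -0.5, 5.7]
opening: 0.633
finger_force: 25.3
```

Run:
```python
from h import *
chain((427,-72,90,10),(423.1,326.3,90,83.5),(423.1,326.3,43,83.5))
```

```text
now [426.5 -68.4  26.2] 10.25 t 2.7 F [-0.9 -0.5  5.7] open 0.633 ff 25.258249640464783
(427, -72, 90, 10) -> [-0.0072, -0.0003, -0.1275] 0.0014 rows 1.5
(423.1, 326.3, 90, 83.5) -> [0.7859, 0.1306, -0.0] -0.4083 rows 10.3
(423.1, 326.3, 43, 83.5) -> [0.0, 0.0, 0.094] 0.0 rows 1.1
```

Emit:
jog_arm:
  increments:
    - [[0,0,-0.02],0]
    - [[0,0,-0.06],0]
    - [[0,0,-0.1],0]
    - [[0,0,-0.13],0]
    - [[0,0,-0.13],0]
    - [[0,0,-0.13],0]
    - [[0,0,-0.13],0]

```text
time_s: 3.28
tool_pos: [0.4252, -0.0683, 0.0896]
tool_rot: [-0.0, 0.641, 0.767, 0.0]
force: [-0.7, -0.2, -1.2]
opening: 0.632
finger_force: 26.7
```

Run:
```python
from h import *
chain((419.5,326.7,90,83.5),(419.5,326.7,44,83.5))
```

```text
now [425.2 -68.3  89.6] 10.25 t 3.28 F [-0.7 -0.2 -1.2] open 0.632 ff 26.74589306116104
(419.5, 326.7, 90, 83.5) -> [0.7795, 0.1293, -0.0008] -0.407 rows 10.2
(419.5, 326.7, 44, 83.5) -> [0.0, 0.0, 0.092] 0.0 rows 1.1
```

Emit:
jog_arm:
  increments:
    - [[0.04,0.007,0],-0.02]
    - [[0.1,0.017,0],-0.05]
    - [[0.17,0.028,0],-0.085]
    - [[0.24,0.04,0],-0.12]
    - [[0.31,0.051,0],-0.155]
    - [[0.38,0.063,0],-0.19]
    - [[0.45,0.075,0],-0.225]
    - [[0.5,0.083,0],-0.25]

```text
time_s: 3.95
tool_pos: [0.4212, 0.1873, 0.0887]
tool_rot: [-0.001, 0.296, 0.955, -0.0]
force: [0.6, -1.0, -0.8]
opening: 0.628
finger_force: 26.8
```

Run:
```python
from h import *
chain((419.5,326.7,90,83.5),(419.5,326.7,44,83.5))
```

```text
now [421.2 187.3  88.7] 55.61 t 3.95 F [ 0.6 -1.  -0.8] open 0.628 ff 26.80623561143875
(419.5, 326.7, 90, 83.5) -> [0.1603, 0.228, -0.0025] -0.1549 rows 3.9
(419.5, 326.7, 44, 83.5) -> [0.0, 0.0, 0.092] 0.0 rows 1.1
```

Emit:
jog_arm:
  increments:
    - [[0.05,0.07,0],-0.05]
    - [[0.09,0.13,0],-0.09]
    - [[0.13,0.185,0],-0.126]
    - [[0.15,0.215,0],-0.147]
    - [[0.16,0.228,0],-0.155]
    - [[0.16,0.228,0],-0.155]
    - [[0.16,0.228,0],-0.155]
    - [[0.16,0.228,0],-0.155]

```text
time_s: 4.62
tool_pos: [0.4207, 0.3226, 0.0892]
tool_rot: [-0.001, 0.061, 0.998, -0.001]
force: [0.4, -0.2, -0.3]
opening: 0.634
finger_force: 26.8
```

Run:
```python
from h import *
a=cam('top')
chain((419.5,326.7,90,83.5),(419.5,326.7,44,83.5))
```

```text
now [420.9 322.6  89.4] 83.01 t 4.67 F [-0.1  0.1 -0.3] open 0.627 ff 26.807198524475098
(419.5, 326.7, 90, 83.5) -> [0.0039, 0.0078, -0.0011] -0.0027 rows 0.1
(419.5, 326.7, 44, 83.5) -> [0.0, 0.0, 0.092] 0.0 rows 1.1
```

Emit:
jog_arm:
  increments:
    - [[0.004,0.008,0.02],-0.003]
    - [[0.004,0.008,0.05],-0.003]
    - [[0.004,0.008,0.072],-0.003]
    - [[0.004,0.008,0.082],-0.003]
    - [[0.004,0.008,0.082],-0.003]
    - [[0.004,0.008,0.082],-0.003]

```text
time_s: 5.17
tool_pos: [0.4198, 0.3281, 0.0486]
tool_rot: [-0.0, 0.055, 0.998, -0.0]
force: [-0.2, -0.4, -0.5]
opening: 0.633
finger_force: 26.8
```

Run:
```python
from h import *
chain((419.5,326.7,44,83.5))
```

```text
now [419.8 328.1  48.6] 83.65 t 5.17 F [-0.2 -0.4 -0.5] open 0.633 ff 26.807217299938202
(419.5, 326.7, 44, 83.5) -> [0.0002, -0.0028, 0.0092] 0.0008 rows 0.1
```

Emit:
jog_arm:
  increments:
    - [[0,-0.003,0.003],0]
    - [[0,-0.003,0.006],0]
    - [[0,-0.003,0.009],0]
    - [[0,-0.003,0.009],0]
    - [[0,-0.003,0.009],0]

```text
time_s: 5.58
tool_pos: [0.4196, 0.327, 0.0445]
tool_rot: [0.0, 0.055, 0.998, 0.0]
force: [0.2, 0.1, -0.6]
opening: 0.629
finger_force: 26.9
```

Emit:
jog_arm:
  increments:
    - [[0,0,0],0]
    - [[0,0,0],0]
    - [[0,0,0],0]
    - [[0,0,0],0]
    - [[0,0,-0.02],0]
    - [[0,0,-0.06],0]
    - [[0,0,-0.1],0]
    - [[0,0,-0.1],0]
  hand: 0.7

```text
time_s: 6.25
tool_pos: [0.4216, 0.3285, 0.0984]
tool_rot: [0.003, 0.055, 0.998, 0.003]
force: [1.2, 0.7, 0.8]
opening: 0.847
finger_force: 0.0
```

Run:
```python
from h import *
chain((456.3,87.1,90,83.5),(456.3,87.1,27,83.5))
```

```text
now [421.6 328.5  98.4] 83.69 t 6.25 F [1.2 0.7 0.8] open 0.847 ff 0.0
(456.3, 87.1, 90, 83.5) -> [-0.1221, -0.4722, 0.0167] 0.0011 rows 5.9
(456.3, 87.1, 27, 83.5) -> [0.0, 0.0, 0.126] 0.0 rows 1.5
```

Emit:
jog_arm:
  increments:
    - [[-0.02,-0.06,0],0]
    - [[-0.04,-0.14,0],0]
    - [[-0.06,-0.22,0],0]
    - [[-0.08,-0.3,0],0]
    - [[-0.1,-0.38,0.01],0]
    - [[-0.115,-0.44,0.015],0]
    - [[-0.122,-0.472,0.017],0]
    - [[-0.122,-0.472,0.017],0]

```text
time_s: 6.92
tool_pos: [0.454, 0.0828, 0.0856]
tool_rot: [-0.0, 0.057, 0.998, -0.0]
force: [-0.3, 0.7, -0.3]
opening: 0.85
finger_force: 0.0
```

Emit:
jog_arm:
  increments:
    - [[0,0,0],0]
    - [[0,0,0],0]
    - [[0,0,0],0]
    - [[0,0,0],0]

```text
time_s: 7.25
tool_pos: [0.4542, 0.0867, 0.0859]
tool_rot: [0.0, 0.054, 0.999, 0.0]
force: [-1.1, -0.1, -0.0]
opening: 0.847
finger_force: 0.0
```

Run:
```python
from h import *
a=cam('top')
W=world(a);S=W[285:330,140:215].reshape(-1,3);S=S[(S[:,2]>.028)&(S[:,2]<.038)];S=S[np.hypot(S[:,0]-.423,S[:,1]-.326)<.04]
r=cv2.minAreaRect((S[:,:2]*1000).astype(np.float32));print('dish',np.round(r[0],1),np.round(r[1],1),np.median(S[:,2]))
chain((456.3,87.1,90,83.5),(456.3,87.1,27,83.5))
```

```text
dish [416.1 326.4] [36.3 54.6] 0.03307795460900941
now [454.2  86.7  85.8] 83.79 t 7.3 F [ 0.3 -0.2 -0.1] open 0.852 ff 0.0
(456.3, 87.1, 90, 83.5) -> [-0.004, 0.0013, -0.0083] 0.0016 rows 0.1
(456.3, 87.1, 27, 83.5) -> [0.0, 0.0, 0.126] 0.0 rows 1.5
```

Emit:
jog_arm:
  increments:
    - [[-0.004,0.001,0.03],0.001]
    - [[-0.004,0.001,0.07],0.001]
    - [[-0.004,0.001,0.1],0.001]
    - [[-0.004,0.001,0.114],0.001]
    - [[-0.004,0.001,0.116],0.001]
    - [[-0.004,0.001,0.116],0.001]

```text
time_s: 7.8
tool_pos: [0.4563, 0.0863, 0.0277]
tool_rot: [-0.0, 0.056, 0.998, -0.0]
force: [-0.9, 0.4, 0.4]
opening: 0.843
finger_force: 0.0
```

Emit:
jog_arm:
  increments:
    - [[0,0,0],0]
    - [[0,0,0],0]
    - [[0,0,0],0]
    - [[0,0,0],0]
    - [[0,0,0],0]
    - [[0,0,0],0]
    - [[0,0,0],0]
    - [[0,0,0],0]
  hand: -1
  newtons: 25

```text
time_s: 8.47
tool_pos: [0.4569, 0.0861, 0.0287]
tool_rot: [0.001, 0.057, 0.998, 0.0]
force: [-0.3, -0.1, 7.1]
opening: 0.43
finger_force: 24.6
```

Run:
```python
from h import *
a=cam('top')
W=world(a);M=(W[:,:,2]>.028)&(W[:,:,2]<.038)&(np.hypot(W[:,:,0]-.423,W[:,:,1]-.326)<.04)
S=W[M];r=cv2.minAreaRect((S[:,:2]*1000).astype(np.float32));print('dish',np.round(r[0],1),np.round(r[1],1),np.median(S[:,2]))
chain((456.3,87.1,28,83.5))
```

```text
dish [424.9 327.5] [54.1 53.6] 0.03319642718754764
now [456.9  86.1  28.7] 83.5 t 8.52 F [0.1 0.2 5.6] open 0.428 ff 24.637002646923065
(456.3, 87.1, 28, 83.5) -> [0.0014, 0.0019, 0.0014] 0.0 rows 0.0
```

Emit:
jog_arm:
  increments:
    - [[0,0,-0.02],0]
    - [[0,0,-0.06],0]
    - [[0,0,-0.1],0]
    - [[0,0,-0.13],0]
    - [[0,0,-0.13],0]
    - [[0,0,-0.13],0]
    - [[0,0,-0.13],0]

```text
time_s: 9.1
tool_pos: [0.4557, 0.0858, 0.0922]
tool_rot: [-0.001, 0.057, 0.998, -0.0]
force: [-0.4, 1.1, -0.3]
opening: 0.424
finger_force: 25.1
```

Run:
```python
from h import *
chain((592.1,307.1,92,83.5))
```

```text
now [455.7  85.8  92.2] 83.5 t 9.1 F [-0.4  1.1 -0.3] open 0.424 ff 25.110994577407837
(592.1, 307.1, 92, 83.5) -> [-0.221, 0.4706, 0.0004] 0.0 rows 6.2
```

Emit:
jog_arm:
  increments:
    - [[-0.02,0.04,0],0]
    - [[-0.055,0.12,0],0]
    - [[-0.095,0.2,0],0]
    - [[-0.13,0.28,0],0]
    - [[-0.17,0.36,0],0]
    - [[-0.2,0.425,0],0]
    - [[-0.221,0.471,0],0]
    - [[-0.221,0.471,0],0]

```text
time_s: 9.77
tool_pos: [0.5951, 0.3124, 0.0907]
tool_rot: [0.001, 0.055, 0.998, 0.001]
force: [-0.1, 1.0, -0.4]
opening: 0.427
finger_force: 25.2
```

Emit:
jog_arm:
  increments:
    - [[0,0,0],0]
    - [[0,0,0],0]
    - [[0,0,0],0]
    - [[0,0,0],0]
    - [[0,0,0],0]
    - [[0,0,0],0]

```text
time_s: 10.27
tool_pos: [0.5926, 0.3067, 0.0931]
tool_rot: [0.0, 0.057, 0.998, 0.0]
force: [-0.3, 0.2, 0.0]
opening: 0.425
finger_force: 25.2
```

Run:
```python
from h import *
chain((592.1,307.1,50,83.5))
```

```text
now [592.6 306.7  93.1] 83.46 t 10.27 F [-0.3  0.2  0. ] open 0.425 ff 25.19253820180893
(592.1, 307.1, 50, 83.5) -> [0.001, 0.0007, 0.0862] -0.0002 rows 1.0
```

Emit:
jog_arm:
  increments:
    - [[0,0,0.03],0]
    - [[0,0,0.06],0]
    - [[0,0,0.08],0]
    - [[0,0,0.086],0]
    - [[0,0,0.089],0]
    - [[0,0,0.092],0]
    - [[0,0,0.092],0]
    - [[0,0,0.092],0]

```text
time_s: 10.93
tool_pos: [0.5931, 0.3076, 0.0475]
tool_rot: [0.001, 0.057, 0.998, 0.0]
force: [-0.3, -0.6, 0.1]
opening: 0.427
finger_force: 25.2
```

Emit:
jog_arm:
  increments:
    - [[0,0,0],0]
    - [[0,0,0],0]
    - [[0,0,0],0]
    - [[0,0,0],0]
    - [[0,0,0],0]
    - [[0,0,-0.03],0]
    - [[0,0,-0.07],0]
    - [[0,0,-0.1],0]
  hand: 0.4

```text
time_s: 11.6
tool_pos: [0.5928, 0.3075, 0.0977]
tool_rot: [0.0, 0.057, 0.998, 0.0]
force: [0.8, 0.0, 0.0]
opening: 0.7
finger_force: 0.0
```

Run:
```python
from h import *
chain((659,97.6,110,87.6),(659,97.6,34,87.6))
```

```text
now [592.8 307.5  97.7] 83.51 t 11.6 F [0.8 0.  0. ] open 0.7 ff 0.0
(659, 97.6, 110, 87.6) -> [-0.1789, -0.4022, -0.0246] -0.0227 rows 5.3
(659, 97.6, 34, 87.6) -> [0.0, 0.0, 0.152] 0.0 rows 1.8
```

Emit:
jog_arm:
  increments:
    - [[-0.03,-0.06,0],-0.005]
    - [[-0.06,-0.13,-0.01],-0.01]
    - [[-0.09,-0.2,-0.02],-0.015]
    - [[-0.12,-0.27,-0.025],-0.02]
    - [[-0.15,-0.34,-0.025],-0.023]
    - [[-0.17,-0.385,-0.025],-0.023]
    - [[-0.179,-0.402,-0.025],-0.023]
    - [[-0.179,-0.402,-0.025],-0.023]

```text
time_s: 12.27
tool_pos: [0.6596, 0.0954, 0.1092]
tool_rot: [0.0, 0.022, 1.0, -0.0]
force: [0.0, -0.0, -0.2]
opening: 0.699
finger_force: 0.0
```

Emit:
jog_arm:
  increments:
    - [[0,0,0],0]
    - [[0,0,0],0]
    - [[0,0,0],0]
    - [[0,0,0],0]
    - [[0,0,0],0]

```text
time_s: 12.68
tool_pos: [0.6586, 0.0988, 0.1093]
tool_rot: [-0.0, 0.02, 1.0, 0.0]
force: [1.0, 0.1, 0.2]
opening: 0.7
finger_force: 0.0
```

Run:
```python
from h import *
a=cam('top')
W=world(a)
for n,x,y,lo,hi in(('L',.423,.326,.028,.038),('S',.592,.307,.026,.036)):
    M=(W[:,:,2]>lo)&(W[:,:,2]<hi)&(np.hypot(W[:,:,0]-x,W[:,:,1]-y)<.035)
    S=W[M];r=cv2.minAreaRect((S[:,:2]*1000).astype(np.float32));print(n,np.round(r[0],1),np.round(r[1],1),np.median(S[:,2]))
chain((659,97.6,34,87.6))
```

```text
L [426.  334.7] [39.5 53.2] 0.03319802274036421
S [593.2 310.1] [33.9 37.4] 0.03021583470143254
now [658.7  98.6 109.3] 87.73 t 12.73 F [0.3 0.9 0.2] open 0.697 ff 0.0
(659, 97.6, 34, 87.6) -> [-0.0007, -0.002, 0.1507] 0.0007 rows 1.8
```

Emit:
jog_arm:
  increments:
    - [[0,-0.002,0.04],0.001]
    - [[0,-0.002,0.09],0.001]
    - [[0,-0.002,0.13],0.001]
    - [[0,-0.002,0.145],0.001]
    - [[0,-0.002,0.15],0.001]
    - [[0,-0.002,0.15],0.001]
    - [[0,-0.002,0.15],0.001]

```text
time_s: 13.32
tool_pos: [0.6598, 0.0969, 0.0355]
tool_rot: [0.001, 0.022, 1.0, 0.0]
force: [-0.7, 0.9, 0.0]
opening: 0.7
finger_force: 0.0
```

Emit:
jog_arm:
  increments:
    - [[0,0,0],0]
    - [[0,0,0],0]
    - [[0,0,0],0]
    - [[0,0,0],0]
    - [[0,0,0],0]
    - [[0,0,0],0]
    - [[0,0,0],0]
    - [[0,0,0],0]
  hand: -1
  newtons: 25

```text
time_s: 13.98
tool_pos: [0.6594, 0.0967, 0.0354]
tool_rot: [0.001, 0.022, 1.0, 0.0]
force: [-1.8, 1.1, 5.3]
opening: 0.278
finger_force: 24.7
```

Emit:
jog_arm:
  increments:
    - [[0,0,-0.02],0]
    - [[0,0,-0.06],0]
    - [[0,0,-0.1],0]
    - [[0,0,-0.12],0]
    - [[0,0,-0.12],0]
    - [[0,0,-0.12],0]
    - [[0,0,-0.12],0]

```text
time_s: 14.57
tool_pos: [0.6581, 0.0965, 0.0931]
tool_rot: [-0.001, 0.022, 1.0, -0.0]
force: [-0.8, -0.4, -0.5]
opening: 0.281
finger_force: 24.7
```

Run:
```python
from h import *
b=cam('side','side2.png');im=b['frame'][:,:,::-1]
cv2.imwrite('pics/side2c.png',cv2.resize(im[150:330,170:370],None,fx=3,fy=3))
chain((508.3,322.7,100,-6.46))
```

```text
now [658.   96.5  92.9] 87.47 t 14.62 F [ 0.3 -1.1 -1. ] open 0.279 ff 24.741930663585663
(508.3, 322.7, 100, -6.46) -> [0.319, 0.4387, -0.0143] 0.5218 rows 13.1
```

View pics/side2c.png

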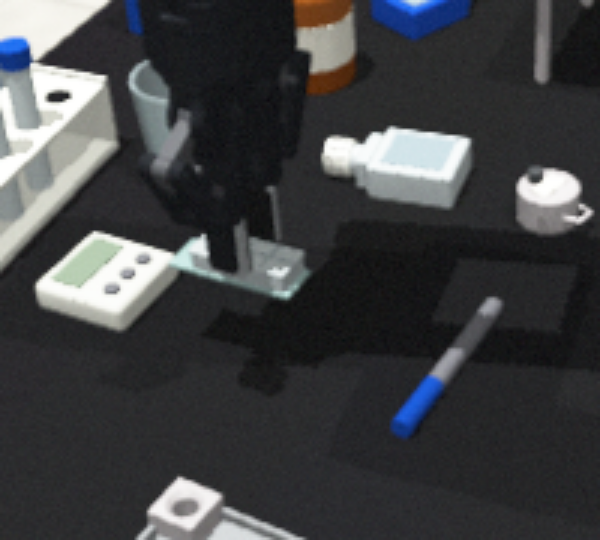

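The slide is held level, at crop (240,262).

Emit:
jog_arm:
  increments:
    - [[0.01,0.015,-0.01],0.018]
    - [[0.03,0.045,-0.014],0.05]
    - [[0.055,0.075,-0.014],0.085]
    - [[0.078,0.107,-0.014],0.12]
    - [[0.1,0.138,-0.014],0.155]
    - [[0.123,0.17,-0.014],0.19]
    - [[0.146,0.2,-0.014],0.225]
    - [[0.16,0.22,-0.014],0.25]

```text
time_s: 15.28
tool_pos: [0.5819, 0.2111, 0.0999]
tool_rot: [-0.001, 0.405, 0.914, -0.001]
force: [0.3, -0.4, -0.0]
opening: 0.28
finger_force: 24.7
```

Run:
```python
from h import *
chain((508.3,322.7,100,-6.46))
```

```text
now [581.9 211.1  99.9] 42.23 t 15.28 F [ 0.3 -0.4 -0. ] open 0.28 ff 24.743544459342957
(508.3, 322.7, 100, -6.46) -> [0.2642, 0.041, -0.0002] 0.2705 rows 6.8
```

Emit:
jog_arm:
  increments:
    - [[0.035,0.005,0],0.035]
    - [[0.07,0.01,0],0.07]
    - [[0.107,0.016,0],0.107]
    - [[0.144,0.022,0],0.144]
    - [[0.18,0.028,0],0.18]
    - [[0.215,0.034,0],0.215]
    - [[0.245,0.038,0],0.245]
    - [[0.264,0.041,0],0.27]

```text
time_s: 15.95
tool_pos: [0.5082, 0.3221, 0.1]
tool_rot: [-0.0, 0.745, 0.667, -0.001]
force: [1.6, 0.1, 0.6]
opening: 0.275
finger_force: 24.7
```

Emit:
jog_arm:
  increments:
    - [[0,0,0],0]
    - [[0,0,0],0]
    - [[0,0,0],0]
    - [[0,0,0],0]
    - [[0,0,0],0]
    - [[0,0,0],0]

```text
time_s: 16.45
tool_pos: [0.5101, 0.3207, 0.1012]
tool_rot: [-0.0, 0.744, 0.668, -0.0]
force: [0.6, 0.1, 0.2]
opening: 0.277
finger_force: 24.7
```

Run:
```python
from h import *
chain((508.3,322.7,53.5,-6.46))
```

```text
now [510.1 320.7 101.2] -6.15 t 16.45 F [0.6 0.1 0.2] open 0.277 ff 24.74016934633255
(508.3, 322.7, 53.5, -6.46) -> [0.0035, -0.004, 0.0954] 0.0017 rows 1.1
```

Emit:
jog_arm:
  increments:
    - [[0.003,-0.004,0.03],0.002]
    - [[0.003,-0.004,0.06],0.002]
    - [[0.003,-0.004,0.08],0.002]
    - [[0.003,-0.004,0.088],0.002]
    - [[0.003,-0.004,0.092],0.002]
    - [[0.003,-0.004,0.095],0.002]
    - [[0.003,-0.004,0.095],0.002]
    - [[0.003,-0.004,0.095],0.002]

```text
time_s: 17.12
tool_pos: [0.5084, 0.3232, 0.0544]
tool_rot: [0.0, 0.746, 0.666, 0.001]
force: [0.3, 0.7, -0.6]
opening: 0.278
finger_force: 24.7
```

Run:
```python
from h import *
chain((508.3,322.7,53.5,-6.46))
```

```text
now [508.4 323.2  54.4] -6.49 t 17.12 F [ 0.3  0.7 -0.6] open 0.278 ff 24.74104017019272
(508.3, 322.7, 53.5, -6.46) -> [-0.001, -0.0, 0.0017] -0.0002 rows 0.0
```

Emit:
jog_arm:
  increments:
    - [[0,0,0.001],0]
    - [[0,0,0.002],0]
    - [[0,0,0.003],0]
    - [[0,0,0.003],0]
    - [[0,0,0.003],0]

```text
time_s: 17.53
tool_pos: [0.5083, 0.3232, 0.0534]
tool_rot: [0.0, 0.746, 0.666, 0.001]
force: [-1.3, -0.7, 4.6]
opening: 0.279
finger_force: 25.2
```

Emit:
jog_arm:
  increments:
    - [[0,0,0],0]
    - [[0,0,0],0]
    - [[0,0,0],0]
    - [[0,0,0],0]
    - [[0,0,0],0]
    - [[0,0,-0.03],0]
    - [[0,0,-0.08],0]
    - [[0,0,-0.15],0]
  hand: 0.05

```text
time_s: 18.2
tool_pos: [0.5063, 0.322, 0.1253]
tool_rot: [-0.001, 0.746, 0.666, -0.003]
force: [0.0, 0.0, 0.8]
opening: 0.526
finger_force: 0.0
```

Run:
```python
from h import *
chain((492.3,-311.5,240,3.1),(492.3,-311.5,134,3.1))
```

```text
now [506.3 322.  125.3] -6.49 t 18.2 F [0.  0.  0.8] open 0.526 ff 0.0
(492.3, -311.5, 240, 3.1) -> [-1.262, 0.1153, -0.2293] -0.0533 rows 15.4
(492.3, -311.5, 134, 3.1) -> [0.0, 0.0, 0.212] 0.0 rows 2.5
```

Emit:
jog_arm:
  increments:
    - [[-0.03,0,-0.06],0]
    - [[-0.1,0.01,-0.1],0]
    - [[-0.18,0.02,-0.14],0]
    - [[-0.26,0.03,-0.18],0]
    - [[-0.34,0.04,-0.21],0]
    - [[-0.42,0.05,-0.23],0]
    - [[-0.5,0.055,-0.23],0]
    - [[-0.58,0.06,-0.23],0]

```text
time_s: 18.87
tool_pos: [0.5054, 0.034, 0.2434]
tool_rot: [0.001, 0.746, 0.666, 0.001]
force: [0.8, -0.8, -0.9]
opening: 0.527
finger_force: 0.0
```

Run:
```python
from h import *
chain((492.3,-311.5,200,3.1))
```

```text
now [505.4  34.  243.4] -6.46 t 18.87 F [ 0.8 -0.8 -0.9] open 0.527 ff 0.0
(492.3, -311.5, 200, 3.1) -> [-0.6896, 0.0519, 0.0869] -0.0531 rows 8.4
```

Emit:
jog_arm:
  increments:
    - [[-0.08,0.005,0],-0.005]
    - [[-0.16,0.01,0],-0.01]
    - [[-0.24,0.018,0],-0.02]
    - [[-0.32,0.024,0],-0.03]
    - [[-0.4,0.03,0.02],-0.04]
    - [[-0.48,0.036,0.04],-0.05]
    - [[-0.56,0.042,0.06],-0.053]
    - [[-0.64,0.049,0.08],-0.053]

```text
time_s: 19.53
tool_pos: [0.4928, -0.2869, 0.2018]
tool_rot: [0.0, 0.688, 0.726, 0.0]
force: [0.2, -0.4, -0.1]
opening: 0.524
finger_force: 0.0
```

Emit:
jog_arm:
  increments:
    - [[-0.03,0.003,0],0]
    - [[-0.03,0.003,0],0]
    - [[-0.03,0.003,0],0]
    - [[-0.03,0.003,0],0]
    - [[-0.03,0.003,0],0]
    - [[-0.03,0.003,0],0]

```text
time_s: 20.03
tool_pos: [0.4959, -0.2984, 0.2028]
tool_rot: [0.0, 0.687, 0.726, 0.0]
force: [-1.1, -0.8, 0.7]
opening: 0.529
finger_force: 0.0
```

Run:
```python
from h import *
a=cam('top','top2.png');im=a['frame'][:,:,::-1]
cv2.imwrite('pics/t2c.png',cv2.resize(im[180:325,125:245],None,fx=4,fy=4,interpolation=cv2.INTER_CUBIC))
chain((492.3,-311.5,134,3.1))
```

```text
now [ 496.  -298.5  202.7] 3.15 t 20.08 F [-0.1 -0.7  0.4] open 0.521 ff 0.0
(492.3, -311.5, 134, 3.1) -> [-0.0255, -0.0088, 0.1375] 0.0003 rows 1.7
```

View pics/t2c.png

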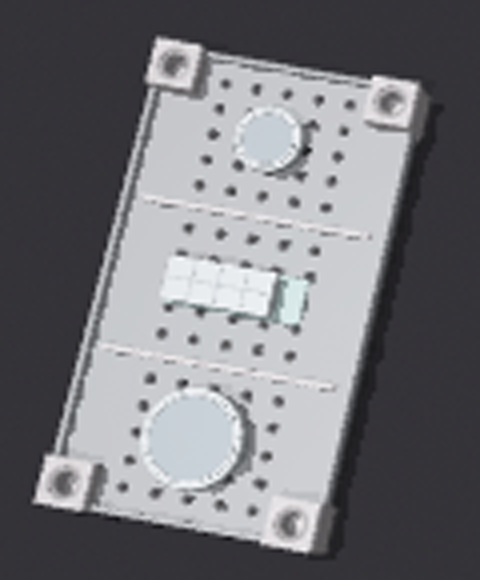

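Everything is sitting in its bay: small dish at crop (268,140), slide with its glass end at (235,288), large dish at (192,438). I'll get numbers for each.

Run:
```python
from h import *
c=dict(np.load('/tmp/top.npz'));W=world(c)
T=np.array([.5076,.3167]);t=np.radians(-6.46);ex=np.array([np.cos(t),np.sin(t)]);ey=np.array([-ex[1],ex[0]])
for n,x,y,lo,h,rad in(('L',.425,.327,.0265,.034,.035),('S',.592,.308,.024,.031,.028),('Slide',.508,.322,.0265,.033,.04)):
    M=(W[:,:,2]>lo)&(W[:,:,2]<.045)&(np.hypot(W[:,:,0]-x,W[:,:,1]-y)<rad);v,u=np.nonzero(M)
    S=np.array([onplane(c,a,b,h)[:2] for a,b in zip(u,v)]);r=cv2.minAreaRect((S*1000).astype(np.float32));q=np.array(r[0])/1000-T
    print(n,np.round(r[0],1),np.round(r[1],1),round(r[2],1),'tier',(q@ex*1000).round(1),(q@ey*1000).round(1))
```

```text
L [424.5 325.6] [54.6 53.9] 51.0 tier -83.6 -0.5
S [592.  307.1] [37.8 35.5] 49.7 tier 85.0 -0.1
Slide [508.3 323.7] [60. 25.] 83.4 tier -0.1 7.1
```

Emit:
jog_arm:
  increments:
    - [[-0.025,-0.009,0],0]
    - [[-0.025,-0.009,0],0]
    - [[-0.025,-0.009,0.03],0]
    - [[-0.025,-0.009,0.06],0]
    - [[-0.025,-0.009,0.09],0]
    - [[-0.025,-0.009,0.12],0]
    - [[-0.025,-0.009,0.134],0]
    - [[-0.025,-0.009,0.134],0]

```text
time_s: 20.75
tool_pos: [0.4909, -0.3122, 0.1335]
tool_rot: [-0.002, 0.688, 0.726, -0.0]
force: [0.4, -0.9, 0.4]
opening: 0.528
finger_force: 0.0
```

Emit:
jog_arm:
  increments:
    - [[0,0,0],0]
    - [[0,0,0],0]
    - [[0,0,0],0]
    - [[0,0,0],0]

```text
time_s: 21.08
tool_pos: [0.4923, -0.3128, 0.1361]
tool_rot: [0.001, 0.688, 0.726, 0.0]
force: [0.2, -0.5, -0.1]
opening: 0.522
finger_force: 0.0
```

Run:
```python
from h import *
chain((492.3,-311.5,135,3.1))
```

```text
now [ 492.3 -312.8  136.1] 3.05 t 21.08 F [ 0.2 -0.5 -0.1] open 0.522 ff 0.0
(492.3, -311.5, 135, 3.1) -> [0.0027, 0.0002, 0.0023] -0.0003 rows 0.0
```

Emit:
jog_arm:
  increments:
    - [[0.002,0,0.002],0]
    - [[0.002,0,0.002],0]
    - [[0.002,0,0.002],0]
    - [[0.002,0,0.002],0]
    - [[0.002,0,0.002],0]
    - [[0.002,0,0.002],0]
    - [[0.002,0,0.002],0]
    - [[0.002,0,0.002],0]
  hand: -1
  newtons: 80

```text
time_s: 21.75
tool_pos: [0.4916, -0.3116, 0.1345]
tool_rot: [-0.0, 0.688, 0.726, -0.0]
force: [-1.9, 0.7, 5.3]
opening: 0.098
finger_force: 78.3
```

Emit:
jog_arm:
  increments:
    - [[0,0,0],0]
    - [[0,0,0],0]
    - [[0,0,0],0]
    - [[0,0,0],0]
    - [[0,0,0],0]
    - [[0,0,0],0]

```text
time_s: 22.25
tool_pos: [0.4916, -0.3116, 0.1345]
tool_rot: [-0.0, 0.688, 0.726, -0.0]
force: [-2.5, -0.1, 5.5]
opening: 0.098
finger_force: 78.4
```

Run:
```python
from h import *
chain((492.3,-311.5,235,3.1))
```

```text
now [ 491.6 -311.6  134.5] 3.05 t 22.25 F [-2.5 -0.1  5.5] open 0.098 ff 78.42822790145874
(492.3, -311.5, 235, 3.1) -> [0.0001, 0.0014, -0.2011] -0.0003 rows 2.4
```

Emit:
jog_arm:
  increments:
    - [[0,0,-0.01],0]
    - [[0,0,-0.03],0]
    - [[0,0,-0.06],0]
    - [[0,0,-0.1],0]
    - [[0,0,-0.14],0]
    - [[0,0,-0.18],0]
    - [[0,0,-0.2],0]
    - [[0,0,-0.2],0]

```text
time_s: 22.92
tool_pos: [0.493, -0.3122, 0.2367]
tool_rot: [0.003, 0.688, 0.726, 0.001]
force: [0.0, 0.6, -4.7]
opening: 0.099
finger_force: 78.1
```

Emit:
jog_arm:
  increments:
    - [[0,0,0],0]
    - [[0,0,0],0]
    - [[0,0,0],0]
    - [[0,0,0],0]

```text
time_s: 23.25
tool_pos: [0.4913, -0.3112, 0.2328]
tool_rot: [-0.001, 0.688, 0.726, -0.0]
force: [0.5, -0.8, -4.8]
opening: 0.103
finger_force: 78.1
```

Run:
```python
from h import *
b=cam('side','side3.png')
chain((500,0,235,3.05),(507.6,316.7,235,-6.46))
```

```text
now [ 491.5 -311.3  233.1] 3.05 t 23.3 F [-0.6  0.9 -4.2] open 0.094 ff 78.12905073165894
(500, 0, 235, 3.05) -> [0.6209, 0.0502, -0.0038] -0.0 rows 7.5
(507.6, 316.7, 235, -6.46) -> [0.6317, 0.0489, -0.0] 0.0528 rows 7.6
```

View pics/side3.png

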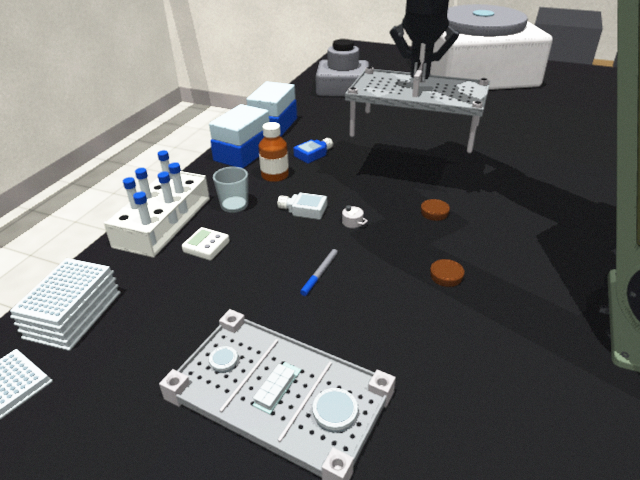

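The upper tier hangs level, with its feet clear of everything on the path.

Emit:
jog_arm:
  increments:
    - [[0.02,0.002,0],0]
    - [[0.06,0.005,0],0]
    - [[0.11,0.009,0],0]
    - [[0.17,0.014,0],0]
    - [[0.23,0.018,0],0.003]
    - [[0.29,0.023,0],0.006]
    - [[0.35,0.028,0],0.01]
    - [[0.41,0.033,0],0.014]

```text
time_s: 23.97
tool_pos: [0.4968, -0.1038, 0.2342]
tool_rot: [-0.0, 0.704, 0.71, 0.0]
force: [0.1, 0.4, -4.2]
opening: 0.097
finger_force: 78.1
```

Run:
```python
from h import *
chain((507.6,316.7,235,-6.46))
```

```text
now [ 496.8 -103.8  234.2] 0.49 t 23.97 F [ 0.1  0.4 -4.2] open 0.097 ff 78.11922669410706
(507.6, 316.7, 235, -6.46) -> [0.8409, 0.0287, -0.0016] 0.0386 rows 10.1
```

Emit:
jog_arm:
  increments:
    - [[0.07,0.002,0],0.003]
    - [[0.14,0.005,0],0.006]
    - [[0.21,0.007,0],0.01]
    - [[0.28,0.01,0],0.014]
    - [[0.35,0.012,0],0.018]
    - [[0.42,0.014,0],0.022]
    - [[0.48,0.016,0],0.025]
    - [[0.53,0.018,0],0.028]

```text
time_s: 24.63
tool_pos: [0.503, 0.162, 0.2342]
tool_rot: [-0.0, 0.734, 0.679, 0.0]
force: [0.3, -0.8, -4.4]
opening: 0.099
finger_force: 78.1
```

Run:
```python
from h import *
chain((507.6,316.7,235,-6.46))
```

```text
now [503.  162.  234.2] -4.46 t 24.63 F [ 0.3 -0.8 -4.4] open 0.099 ff 78.12367916107178
(507.6, 316.7, 235, -6.46) -> [0.3093, -0.0149, -0.0015] 0.0111 rows 3.7
```

Emit:
jog_arm:
  increments:
    - [[0.06,-0.003,0],0.002]
    - [[0.12,-0.006,0],0.004]
    - [[0.18,-0.009,0],0.007]
    - [[0.23,-0.011,0],0.009]
    - [[0.27,-0.013,0],0.01]
    - [[0.295,-0.014,0],0.011]
    - [[0.309,-0.015,0],0.011]
    - [[0.309,-0.015,0],0.011]

```text
time_s: 25.3
tool_pos: [0.5082, 0.3148, 0.234]
tool_rot: [-0.0, 0.745, 0.667, -0.0]
force: [-0.6, -0.3, -4.7]
opening: 0.094
finger_force: 78.1
```

Emit:
jog_arm:
  increments:
    - [[0,0,0],0]
    - [[0,0,0],0]
    - [[0,0,0],0]
    - [[0,0,0],0]
    - [[0,0,0],0]
    - [[0,0,0],0]

```text
time_s: 25.8
tool_pos: [0.5087, 0.3132, 0.2344]
tool_rot: [0.0, 0.746, 0.666, 0.0]
force: [-0.4, 0.2, -5.3]
opening: 0.102
finger_force: 78.1
```

Run:
```python
from h import *
a=cam('top','top3.png');im=a['frame'][:,:,::-1]
print(im.shape)
cv2.imwrite('pics/t3c.png',cv2.resize(im[160:340,90:255],None,fx=3.3,fy=3.3,interpolation=cv2.INTER_CUBIC))
chain((507.6,316.7,195,-6.46))
```

```text
(480, 640, 3)
now [508.7 313.4 234.4] -6.52 t 25.85 F [ 0.2 -0.2 -4.3] open 0.094 ff 78.12659740447998
(507.6, 316.7, 195, -6.46) -> [0.0064, -0.0029, 0.0788] -0.0003 rows 0.9
```

View pics/t3c.png

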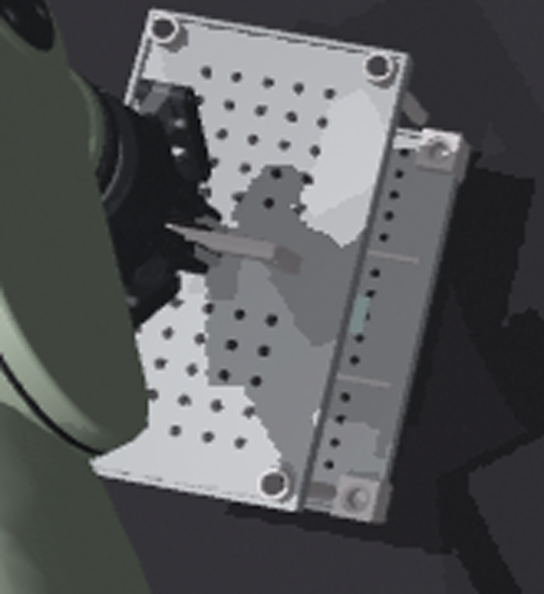

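The held deck shows three collars, at crop (164,28), (378,66) and (273,484).

Run:
```python
from h import *
from scipy.optimize import least_squares as ls
c=dict(np.load('/tmp/top.npz'));k=3.3
P=np.array([onplane(c,(u+.5)/k+90-.5,(v+.5)/k+160-.5,.202)[:2] for u,v in [(164,28),(378,66),(273,484)]])
L=np.array([(.118,.062),(.118,-.062),(-.118,-.062)])
def tf(p): C,S=np.cos(p[2]),np.sin(p[2]);return p[:2]+L@np.array([[C,S],[-S,C]])
r=ls(lambda p:(tf(p)-P).ravel()*1000,[.5,.3,0],x_scale=[.01]*3);print(r.x[:2].round(4),np.degrees(r.x[2]).round(2),r.fun.round(1))
```

```text
[0.5086 0.3113] -6.66 [ 0.1  0.1  0.1 -0.1 -0.2 -0. ]
```

Emit:
jog_arm:
  increments:
    - [[0.008,-0.003,0.02],0]
    - [[0.008,-0.003,0.05],0]
    - [[0.008,-0.003,0.08],0]
    - [[0.008,-0.003,0.1],0]
    - [[0.008,-0.003,0.11],0]
    - [[0.008,-0.003,0.11],0]
    - [[0.008,-0.003,0.11],0]
    - [[0.008,-0.003,0.11],0]

```text
time_s: 26.52
tool_pos: [0.5081, 0.3182, 0.1801]
tool_rot: [0.0, 0.746, 0.666, 0.001]
force: [-0.9, 0.3, -5.0]
opening: 0.097
finger_force: 78.1
```

Run:
```python
from h import *
b=cam('side','side4.png');im=b['frame'][:,:,::-1]
cv2.imwrite('pics/s4c.png',cv2.resize(im[210:480,140:420],None,fx=2.2,fy=2.2,interpolation=cv2.INTER_CUBIC))
chain((507.2,317.5,148.5,-6.46));chain((507.2,317.5,148.5,-6.46))
```

```text
now [508.1 318.2 180.2] -6.49 t 26.57 F [ 0.   0.3 -3.8] open 0.104 ff 78.11197400093079
(507.2, 317.5, 148.5, -6.46) -> [-0.0016, -0.0017, 0.0634] -0.0002 rows 0.8
now [508.1 318.2 180.2] -6.49 t 26.57 F [ 0.   0.3 -3.8] open 0.104 ff 78.11197400093079
(507.2, 317.5, 148.5, -6.46) -> [-0.0016, -0.0017, 0.0634] -0.0002 rows 0.8
```

View pics/s4c.png

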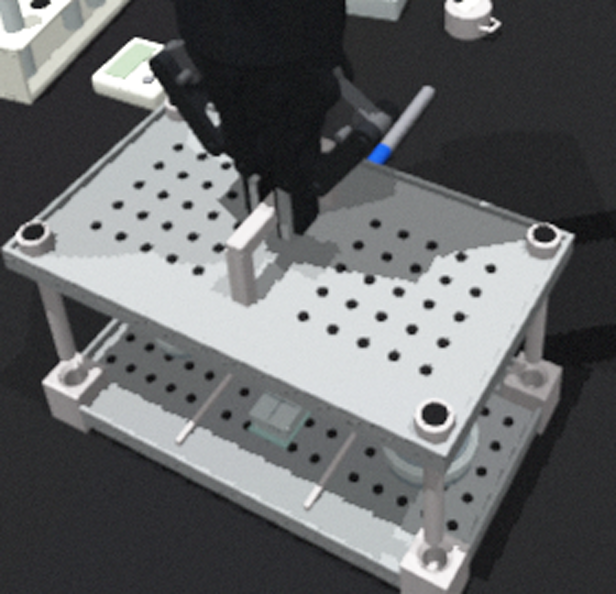

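The feet hang right over the sockets, at crop (68,370), (432,550) and (533,375). I'll lower the tier gently.

Emit:
jog_arm:
  increments:
    - [[-0.002,-0.001,0.008],0]
    - [[-0.002,-0.001,0.016],0]
    - [[-0.002,-0.001,0.023],0]
    - [[-0.002,-0.001,0.029],0]
    - [[-0.002,-0.001,0.034],0]
    - [[-0.002,-0.001,0.038],0]
    - [[-0.002,-0.001,0.04],0]
    - [[-0.002,-0.001,0.04],0]

```text
time_s: 27.23
tool_pos: [0.5069, 0.3169, 0.159]
tool_rot: [-0.0, 0.746, 0.666, -0.0]
force: [0.9, 0.3, -4.7]
opening: 0.102
finger_force: 78.1
```

Run:
```python
from h import *
chain((507.2,317.5,148.5,-6.46));print(env.observe()['torque'])
```

```text
now [506.9 316.9 159. ] -6.49 t 27.23 F [ 0.9  0.3 -4.7] open 0.102 ff 78.10467839241028
(507.2, 317.5, 148.5, -6.46) -> [0.0012, 0.0005, 0.021] -0.0002 rows 0.3
[ 0.08819973 -0.04141666  0.04225264]
```

Emit:
jog_arm:
  increments:
    - [[0,0,0.004],0]
    - [[0,0,0.008],0]
    - [[0,0,0.012],0]
    - [[0,0,0.015],0]
    - [[0,0,0.018],0]
    - [[0,0,0.02],0]
    - [[0,0,0.021],0]
    - [[0,0,0.021],0]

```text
time_s: 27.9
tool_pos: [0.5071, 0.317, 0.1488]
tool_rot: [0.0, 0.746, 0.666, 0.0]
force: [1.4, 1.1, -3.5]
opening: 0.097
finger_force: 78.2
```

Emit:
jog_arm:
  increments:
    - [[0,0,0.001],0]
    - [[0,0,0.001],0]
    - [[0,0,0.001],0]
    - [[0,0,0.001],0]

```text
time_s: 28.23
tool_pos: [0.5071, 0.3171, 0.1487]
tool_rot: [0.0, 0.746, 0.666, 0.0]
force: [0.1, 0.8, -1.6]
opening: 0.094
finger_force: 78.5
```

Emit:
jog_arm:
  increments:
    - [[0,0,0.001],0]
    - [[0,0,0.002],0]
    - [[0,0,0.003],0]
    - [[0,0,0.003],0]
    - [[0,0,0.003],0]

```text
time_s: 28.65
tool_pos: [0.5072, 0.3172, 0.1484]
tool_rot: [0.0, 0.746, 0.666, 0.001]
force: [-2.1, -0.6, 6.8]
opening: 0.097
finger_force: 79.7
```

Emit:
jog_arm:
  increments:
    - [[0,0,0],0]
    - [[0,0,0],0]
    - [[0,0,0],0]
    - [[0,0,0],0]
    - [[0,0,-0.02],0]
    - [[0,0,-0.06],0]
    - [[0,0,-0.11],0]
    - [[0,0,-0.17],0]
  hand: 0
  newtons: 30

```text
time_s: 29.32
tool_pos: [0.5063, 0.3165, 0.232]
tool_rot: [-0.0, 0.746, 0.666, -0.001]
force: [0.2, -0.8, -0.1]
opening: 0.496
finger_force: 0.0
```

Run:
```python
from h import *
chain((637.5,-93.3,220,-83.2))
```

```text
now [506.3 316.5 232. ] -6.5 t 29.32 F [ 0.2 -0.8 -0.1] open 0.496 ff 0.0
(637.5, -93.3, 220, -83.2) -> [-0.7846, 0.3534, 0.024] 0.4261 rows 10.7
```

Emit:
jog_arm:
  increments:
    - [[-0.05,0.02,0],0.03]
    - [[-0.12,0.054,0],0.065]
    - [[-0.19,0.085,0],0.1]
    - [[-0.265,0.12,0],0.14]
    - [[-0.335,0.15,0],0.18]
    - [[-0.41,0.185,0],0.22]
    - [[-0.48,0.216,0],0.26]
    - [[-0.55,0.248,0],0.3]
  hand: 0.8

```text
time_s: 29.98
tool_pos: [0.5994, 0.0276, 0.2326]
tool_rot: [0.0, 0.967, 0.253, 0.0]
force: [0.5, 0.5, -0.3]
opening: 0.907
finger_force: 0.0
```

Run:
```python
from h import *
chain((637.5,-93.3,150,-83.2))
c=cam('top');W=world(c)
M=(W[:,:,2]>.03)&(W[:,:,2]<.14)&(W[:,:,0]>.66)&(abs(W[:,:,1]+.1)<.15)&(np.arange(480)[:,None]>60);S=W[M]
for y in np.arange(-.24,.05,.02):
    q=S[abs(S[:,1]-y)<.01]
    if len(q): print(y.round(2),q[:,0].min().round(3),q[:,2].max().round(3))
```

```text
now [599.4  27.6 232.6] -60.67 t 29.98 F [ 0.5  0.5 -0.3] open 0.907 ff 0.0
(637.5, -93.3, 150, -83.2) -> [-0.0521, 0.2482, 0.1652] 0.1252 rows 3.6
-0.24 0.837 0.099
-0.22 0.74 0.118
-0.2 0.734 0.121
-0.18 0.735 0.121
-0.16 0.749 0.08
-0.1 0.783 0.072
-0.08 0.759 0.073
-0.06 0.756 0.072
-0.04 0.912 0.112
-0.02 0.849 0.112
-0.0 0.891 0.053
0.04 0.903 0.114
```

Emit:
jog_arm:
  increments:
    - [[-0.013,0.06,0],0.03]
    - [[-0.026,0.13,0.03],0.065]
    - [[-0.04,0.19,0.08],0.1]
    - [[-0.05,0.235,0.13],0.125]
    - [[-0.052,0.248,0.165],0.125]
    - [[-0.052,0.248,0.165],0.125]
    - [[-0.052,0.248,0.165],0.125]
    - [[-0.052,0.248,0.165],0.125]

```text
time_s: 30.7
tool_pos: [0.6385, -0.0902, 0.1508]
tool_rot: [0.0, 0.998, 0.063, 0.001]
force: [0.5, 0.9, 0.6]
opening: 0.901
finger_force: 0.0
```

Emit:
jog_arm:
  increments:
    - [[0,0,0],0]
    - [[0,0,0],0]
    - [[0,0,0],0]
    - [[0,0,0],0]

```text
time_s: 31.03
tool_pos: [0.6381, -0.0904, 0.1502]
tool_rot: [0.0, 0.998, 0.063, 0.001]
force: [0.3, 0.1, -0.5]
opening: 0.902
finger_force: 0.0
```

Run:
```python
from h import *
chain((637.5,-93.3,34,-83.2))
```

```text
now [638.1 -90.4 150.2] -82.75 t 31.03 F [ 0.3  0.1 -0.5] open 0.902 ff 0.0
(637.5, -93.3, 34, -83.2) -> [-0.002, 0.0056, 0.2323] 0.0025 rows 2.8
```

Emit:
jog_arm:
  increments:
    - [[-0.002,0.006,0.05],0.003]
    - [[-0.002,0.006,0.11],0.003]
    - [[-0.002,0.006,0.17],0.003]
    - [[-0.002,0.006,0.21],0.003]
    - [[-0.002,0.006,0.228],0.003]
    - [[-0.002,0.006,0.232],0.003]
    - [[-0.002,0.006,0.232],0.003]
    - [[-0.002,0.006,0.232],0.003]

```text
time_s: 31.7
tool_pos: [0.6385, -0.0941, 0.0348]
tool_rot: [0.0, 0.998, 0.058, 0.001]
force: [0.2, -0.2, 0.3]
opening: 0.897
finger_force: 0.0
```

Emit:
jog_arm:
  increments:
    - [[0,0,0],0]
    - [[0,0,0],0]
    - [[0,0,0],0]
    - [[0,0,0],0]
    - [[0,0,0],0]
    - [[0,0,0],0]
    - [[0,0,0],0]
    - [[0,0,0],0]
  hand: -1
  newtons: 30

```text
time_s: 32.37
tool_pos: [0.6382, -0.0942, 0.0349]
tool_rot: [0.0, 0.998, 0.058, 0.001]
force: [-0.2, 0.3, 6.7]
opening: 0.582
finger_force: 32.6
```

Run:
```python
from h import *
chain((637.5,-93.3,190,-83.2))
```

```text
now [638.2 -94.2  34.9] -83.34 t 32.37 F [-0.2  0.3  6.7] open 0.582 ff 32.590325474739075
(637.5, -93.3, 190, -83.2) -> [-0.0011, -0.0019, -0.3103] -0.0008 rows 3.7
```

Emit:
jog_arm:
  increments:
    - [[0,0,-0.02],0]
    - [[0,0,-0.06],0]
    - [[0,0,-0.11],0]
    - [[0,0,-0.17],0]
    - [[0,0,-0.23],0]
    - [[0,0,-0.29],0]
    - [[0,0,-0.33],0]
    - [[0,0,-0.34],0]

```text
time_s: 33.03
tool_pos: [0.6389, -0.0943, 0.2083]
tool_rot: [0.001, 0.998, 0.058, 0.004]
force: [0.8, 0.8, -0.5]
opening: 0.591
finger_force: 31.9
```

Run:
```python
from h import *
c=cam('top');W=world(c)
from scipy.optimize import least_squares
M=(W[:,:,2]>.095)&(W[:,:,2]<.13)&(abs(W[:,:,0]-.507)<.17)&(abs(W[:,:,1]-.317)<.13);S=W[M]
r=cv2.minAreaRect((S[:,:2]*1000).astype(np.float32));print('upper',np.round(r[0],1),np.round(r[1],1),round(r[2],1))
D=S[(S[:,2]>.1)&(S[:,2]<.1085)];A=np.c_[D[:,:2]-[.507,.317],np.ones(len(D))];print('plane',np.linalg.lstsq(A,D[:,2],rcond=None)[0].round(4),len(D))
B=W[(W[:,:,2]>.138)&(W[:,:,2]<.16)&(abs(W[:,:,0]-.507)<.05)&(abs(W[:,:,1]-.317)<.06)];print('bar',B.mean(0).round(4),len(B))
chain((571.3,292.4,205,-6.46))
```

```text
upper [507.7 316.6] [152.9 260.7] 83.4
plane [-0.0002  0.0015  0.1054] 8428
bar [0.5066 0.3145 0.1468] 256
now [638.5 -94.2 207. ] -83.34 t 33.08 F [ 0.5 -0.   0.4] open 0.585 ff 31.874552965164185
(571.3, 292.4, 205, -6.46) -> [-0.0438, -0.7837, 0.0039] -0.4271 rows 10.7
```

The upper tier is fully home: centre (507.7,316.6) mm, level, deck at about 106 mm. Now I'll carry the flask.

Emit:
jog_arm:
  increments:
    - [[0,-0.03,0],-0.02]
    - [[-0.005,-0.08,0],-0.05]
    - [[-0.01,-0.14,0],-0.08]
    - [[-0.015,-0.2,0],-0.11]
    - [[-0.015,-0.26,0],-0.145]
    - [[-0.02,-0.325,0],-0.18]
    - [[-0.02,-0.39,0],-0.215]
    - [[-0.025,-0.45,0],-0.245]

```text
time_s: 33.75
tool_pos: [0.5975, 0.1295, 0.2012]
tool_rot: [-0.001, 0.902, 0.431, -0.002]
force: [0.5, -0.1, 0.6]
opening: 0.586
finger_force: 31.9
```

Run:
```python
from h import *
chain((571.3,292.9,205,-6.46))
```

```text
now [597.5 129.5 201.2] -38.94 t 33.75 F [ 0.5 -0.1  0.6] open 0.586 ff 31.86878800392151
(571.3, 292.9, 205, -6.46) -> [0.2212, -0.2461, -0.0077] -0.1804 rows 4.5
```

Emit:
jog_arm:
  increments:
    - [[0.045,-0.05,0],-0.037]
    - [[0.09,-0.1,0],-0.073]
    - [[0.13,-0.145,-0.005],-0.106]
    - [[0.165,-0.183,-0.008],-0.135]
    - [[0.195,-0.217,-0.008],-0.16]
    - [[0.212,-0.236,-0.008],-0.173]
    - [[0.221,-0.246,-0.008],-0.18]
    - [[0.221,-0.246,-0.008],-0.18]

```text
time_s: 34.42
tool_pos: [0.5728, 0.292, 0.2059]
tool_rot: [-0.0, 0.748, 0.664, -0.001]
force: [0.6, 0.1, -0.1]
opening: 0.583
finger_force: 31.9
```

Emit:
jog_arm:
  increments:
    - [[0,0,0],0]
    - [[0,0,0],0]
    - [[0,0,0],0]
    - [[0,0,0],0]
    - [[0,0,0],0]
    - [[0,0,0],0]

```text
time_s: 34.92
tool_pos: [0.5736, 0.2909, 0.2074]
tool_rot: [0.0, 0.748, 0.663, 0.0]
force: [-0.1, -0.5, -0.8]
opening: 0.588
finger_force: 31.9
```

Run:
```python
from h import *
b=cam('side','side5.png')
chain((571.3,292.9,144,-6.46))
```

```text
now [573.5 291.  207.4] -6.88 t 34.97 F [ 0.2  0.  -0.2] open 0.59 ff 31.868469715118408
(571.3, 292.9, 144, -6.46) -> [0.0032, -0.0049, 0.1268] -0.0023 rows 1.5
```

View pics/side5.png

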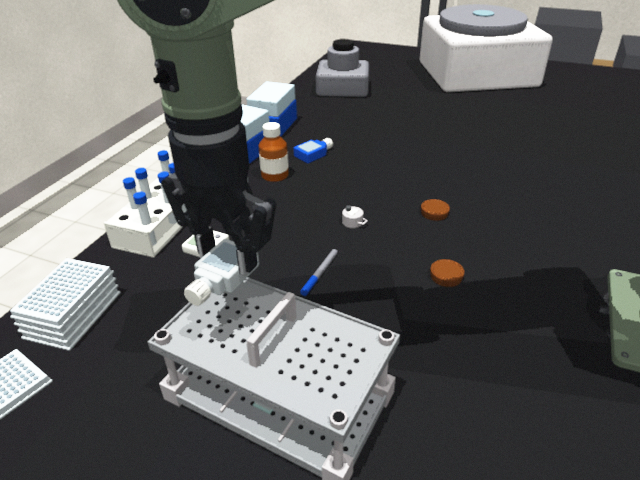

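The flask is held level over the rear half with its cap pointing +y, at (200,290). The posts sit in their sockets.

Emit:
jog_arm:
  increments:
    - [[0.003,-0.005,0.03],-0.002]
    - [[0.003,-0.005,0.065],-0.002]
    - [[0.003,-0.005,0.095],-0.002]
    - [[0.003,-0.005,0.112],-0.002]
    - [[0.003,-0.005,0.12],-0.002]
    - [[0.003,-0.005,0.125],-0.002]
    - [[0.003,-0.005,0.128],-0.002]
    - [[0.003,-0.005,0.128],-0.002]

```text
time_s: 35.63
tool_pos: [0.5715, 0.2933, 0.1438]
tool_rot: [0.0, 0.746, 0.666, 0.001]
force: [-0.4, 0.4, -0.2]
opening: 0.586
finger_force: 31.9
```

Run:
```python
from h import *
chain((571.3,292.9,141,-6.46))
```

```text
now [571.5 293.3 143.8] -6.48 t 35.63 F [-0.4  0.4 -0.2] open 0.586 ff 31.879990696907043
(571.3, 292.9, 141, -6.46) -> [-0.0009, -0.0002, 0.0055] -0.0001 rows 0.1
```

Emit:
jog_arm:
  increments:
    - [[-0.001,0,0.002],0]
    - [[-0.001,0,0.004],0]
    - [[-0.001,0,0.005],0]
    - [[-0.001,0,0.005],0]
    - [[-0.001,0,0.005],0]

```text
time_s: 36.05
tool_pos: [0.5711, 0.2927, 0.1409]
tool_rot: [-0.0, 0.746, 0.666, 0.0]
force: [0.4, 0.5, 0.4]
opening: 0.593
finger_force: 31.9
```

Emit:
jog_arm:
  increments:
    - [[0,0,0.001],0]
    - [[0,0,0.001],0]
    - [[0,0,0.001],0]

```text
time_s: 36.3
tool_pos: [0.5712, 0.2927, 0.1406]
tool_rot: [0.0, 0.746, 0.666, 0.0]
force: [-0.3, -0.7, 1.7]
opening: 0.586
finger_force: 32.1
```

Emit:
jog_arm:
  increments:
    - [[0,0,0],0]
    - [[0,0,0],0]
    - [[0,0,0],0]
    - [[0,0,0],0]
    - [[0,0,0],0]
    - [[0,0,-0.03],0]
    - [[0,0,-0.08],0]
    - [[0,0,-0.14],0]
  hand: 0.5

```text
time_s: 36.97
tool_pos: [0.5701, 0.2922, 0.2091]
tool_rot: [-0.001, 0.746, 0.666, -0.002]
force: [0.4, 0.3, 0.9]
opening: 0.748
finger_force: 0.0
```

Emit:
jog_arm:
  increments:
    - [[-0.06,0,-0.04],0]
    - [[-0.13,0,-0.06],0]
    - [[-0.2,0,-0.06],0]
    - [[-0.28,0,-0.06],0]
    - [[-0.36,0,-0.06],0]
    - [[-0.44,0,-0.06],0]
    - [[-0.5,0,-0.06],0]
    - [[-0.5,0,-0.06],0]

```text
time_s: 37.63
tool_pos: [0.5419, 0.0395, 0.2405]
tool_rot: [0.001, 0.748, 0.664, -0.001]
force: [0.2, 0.6, -0.1]
opening: 0.745
finger_force: 0.0
```

Emit:
jog_arm:
  increments:
    - [[-0.08,0,0],0]
    - [[-0.16,0,0],0]
    - [[-0.24,0,0],0]
    - [[-0.3,0,0],0]
    - [[-0.34,0,0],0]
    - [[-0.34,0,0],0]
    - [[-0.34,0,0],0]
    - [[-0.34,0,0],0]

```text
time_s: 38.3
tool_pos: [0.5238, -0.1237, 0.2402]
tool_rot: [-0.0, 0.746, 0.666, 0.0]
force: [0.5, 0.1, -0.7]
opening: 0.749
finger_force: 0.0
```

Run:
```python
from h import *
b=cam('side','side6.png');c=cam('top','top6.png');W=world(c)
T=np.array([.5077,.3166]);t=np.radians(-6.46);ex=np.array([np.cos(t),np.sin(t)]);ey=np.array([-ex[1],ex[0]])
q=(W[:,:,:2]-T);X=q@ex;Y=q@ey;M=(W[:,:,2]>.1135)&(W[:,:,2]<.14)&(X>.02)&(X<.104)&(abs(Y)<.07)
v,u=np.nonzero(M);S=np.array([onplane(c,a,b,.131)[:2] for a,b in zip(u,v)]);r=cv2.minAreaRect((S*1000).astype(np.float32));d=np.array(r[0])/1000-T
print('flask',np.round(r[1],1),round(r[2],1),'tier',(d@ex*1000).round(1),(d@ey*1000).round(1),np.median(W[M][:,2]))
im=np.hstack([cv2.resize(c['frame'][160:340,90:330],(400,300)),cv2.resize(b['frame'],(400,300))]);cv2.imwrite('pics/fin.png',im[:,:,::-1])
chain()
```

```text
flask [96.9 53. ] 83.2 tier 64.1 -1.6 0.1299434700001018
now [ 523.9 -123.3  240.2] -6.39 t 38.4 F [-1.1 -0.8  0.3] open 0.754 ff 0.0
```

View pics/fin.png

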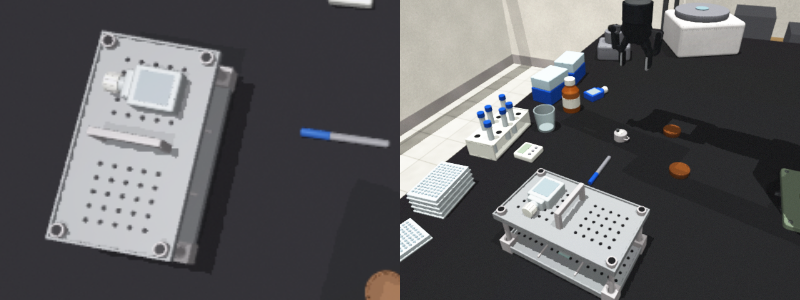

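The flask lies flat and crosswise behind the handle, about 2 mm from the middle (at (148,88) in the left panel). The tier is seated, the other items look untouched, and the arm is clear.

```bash
python3 -c "
from workcell import env
print(env.job_done())"
```

```text
the job is handed in; nothing more can be done
None
```

The carrier is loaded as asked and the job is handed in at about 38 s: all ware measured within about 2 mm of its bay or half middle, the upper tier is fully home, and the bystanders look undisturbed; the hand-in returned no verdict.

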